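Show a clamped objective to the inspection camera

ROBOT

A 7-joint arm with a two-finger parallel gripper is mounted at the origin on the work surface. World frame = base frame: x ahead of the robot, y to its left, z up, the work surface at z = 0. Lengths are in m, angles in rad, forces in N, time in s.
With the tool pointing down it reaches from about 0.425 to 0.875 m from the base axis. Payload 4.7 kg.
Tool frame: the origin (TCP) lies on the centre line of the jaws, within the pads' length; the fingertips stand 19 mm ahead of it and the grasp point (between the pads) is the TCP; x points along the fingers, z is the direction in which the jaws open and shut, and the axes are right-handed (so a half turn about x gives the same grasp; the last joint's range is limited). The gripper opens to 87 mm and grips with 3 to 60 N. Pads are 19 mm wide; open, the fingers measure 117 mm over their backs; the gripper's body (75 mm by 190 mm) begins 51 mm behind the grasp point.
Start: joints at [-1.091, 0.321, -0.07, 1.45, 0.023, 1.371, -0.057], TCP at [0.292, 0.581, 0.242] pointing down, gripper open.
Joint ranges: [-2.86, 2.86], [-0.3, 2.09], [-1.38, 1.24], [0.06, 2.45], [-1.56, 4.7], [0.09, 2.05], [-2.69, 2.69]. Speed limits (rad/s): [2.57, 2.57, 3.14, 3.14, 3.14, 3.14, 3.14].

INTERFACE

Orientations are given as a rotation vector (axis times angle).
In Python, from bench import get_state, get_image, camera_info, close_job gives the robot as it stands.
- The arm moves only by the tool jog_arm, never from a script. Its argument "targets" is a list of rows, each a list of 7 numbers: the turn, a rotation vector about the tool's x, y, z in degrees, then the shift along the tool's x, y, z in cm, then the finger opening in cm, from 0 to 8.7. In form: [[wx, wy, wz, tx, ty, tz, jaw], ...]. A call has 1 to 10 rows; each row shifts and turns the commanded pose from where the row before left it, along the tool's axes as they then stand; what a row does not reach is not made up. A row lasts 1/8 s, in which the tool goes at most 62.5 mm and 10.7 degrees, less where a joint would pass 70% of its speed; a pose out of reach is approached as far as the arm can. A call is refused whole if a number of a shift passes 6.25 or a number of a turn 10.7, either way. A call with a gripper value outside its range is refused whole. The fingers move at their own pace and stop on an object; "squeeze" is the grip in N (left out, the last holds). Time passes only in rows, so rows that do not move let the fingers close. It gives the time, the measured TCP pose, the force and the opening at its end, in the units of the state.
- get_state(): the state, without advancing time (a new reading comes with each control period).
- get_image(name): name is "scene" or "top" or "wrist"; returns (picture, depth): 420x560x3 uint8, red, green, blue; 420x560 float32, m along the optical axis (not along the pixel's ray), 0 where there is no reading.
- camera_info(name): a dict with "intrinsics" (3x3 intrinsics, pixels), "world_from_camera" (4x4, takes a point from camera to world coordinates); the wrist camera has in their place "mount" (4x4, takes a point from camera to tool coordinates, whose origin is the TCP and whose axes are the tool frame's). Camera axes: x right, y up, looking along -z (the intrinsics and any distortion apply to the point x, -y, -z); pixel columns grow to the right and rows downward; lengths in m; the calibration is good to about 2 mm. A picture is of the moment at which its call begins: read the wrist's pose just before it. camera_info takes no time and is no camera call.
- close_job(): hands the job in, once; it reports no verdict.
The state is a dict: "time": time; "joint_positions": joint angles; "qd": joint speeds; "joint_torque": joint torques, N m; "position": TCP position; "tool_rot": TCP orientation; "ft_force": force on the tool from outside, world axes, zero at the start; "torque": the same for the moment, N m; "grip_width": opening from 0.0 (shut) to 1.0 (fully open).
Only numpy, scipy, OpenCV 4.12 (cv2) and the standard library are available. Lean on these libraries where they do the work, as an engineer would, in place of code of your own. Each camera call takes 0.05 s, during which the arm holds its last target.

TASK

The long microscope objective is held in the nest by a swing-over clamp. Swing the clamp arm by its ball knob up over centre and right back until it rests open, then take the objective out and hold it in the air in front of the inspection camera, centred on and in line with the camera's slanting view, its front lens squarely facing the camera lens with about 7 cm between the two glasses. Finish while still holding it there, still and steady; do not bump the camera, and leave the other things on the bench where they are.

Things in the scene. Friction and masses are not known exactly. Their poses are not given: they have to be found in the camera images.
- objective: long microscope objective, about 0.14 kg: steel barrel 30 mm across and 42 mm long (x -26 to +16 mm), tapering to a 16 mm nose at one end, a short 20 mm brass thread at the other; 64 mm long in all. Origin on its axis, half-way along; x axis points along it to the nose, front glass at x = +32 mm. Starts lying level in the nest, axis 50 mm above the bench, z up
- nest: aluminium base plate 100 x 160 x 12 mm fixed on the bench. Origin on the bench below the lying objective; x is the way the nose starts pointing, y points to the clamp post (two steel cheeks at y = +85 mm, 92 mm high), z up. The objective lies on two black saddles 22 mm wide, narrower than its barrel, so fingers can straddle it from above; 38 mm free between its axis and the plate
- clamp_pivot (a point): centre of the clamp's hinge pin, at x 0, y +85, z 80 mm of the nest, with the nest's axes; the pin lies along x
- clamp_knob (a point): centre of the black ball knob, 26 mm across, at the free end of the clamp arm, 162 mm from the hinge axis (160 along the arm, 25 above its centre line). The steel arm, 12 mm wide, crosses over the objective when closed; the neck to the ball is 10 mm thick. Gripped from above with the fingers closing along the hinge pin, the ball pivots in the fingers as it follows its arc
- clamp (a joint): clamp arm angle, rad: 0 closed (arm level towards the nest's -y, rubber foot resting on the barrel), pi/2 upright, 2.05 fully open at its stop, leaning back over the nest's +y side. The arm (0.25 kg) turns easily and has no spring: it falls shut before upright and falls open once it is well past upright (1.65)
- camera: inspection camera head: white box 46 mm square with a black lens tube 34 mm across. Origin at the centre of its front glass, 220 to 285 mm above the bench; x points out of the lens along its view, 25 degrees below level; y level. Box and tube lie at x -85 to 0 mm. Fixed. The objective belongs on this x axis, nose towards the lens, front glass at about x = 70 mm
- camera_stand: the camera's foot, a dark steel plate 120 x 130 x 16 mm fixed on the bench, with a column 20 mm thick and 346 mm high at its middle, 90 mm behind the camera's glass; origin under the column, x the level direction in which the camera looks
- short_objective: a spare objective, 36 mm high and 32 mm across, standing on the bench; origin at its underside; a bystander, leave it alone
- cleaner: a small closed bottle 48 mm across and 100 mm high; origin at its underside; a bystander, leave it alone
- slide_box: a closed flat box for slides, 90 x 160 x 30 mm; origin at its underside; a bystander, leave it alone
- objective_nose (a point): centre of the objective's front glass, 32 mm from its middle along its x axis
There are look-alikes about, which are no part of the job. Leave any green or purple look-alike of the objective alone.

How it is judged:
On the way, in this order (a step that is already met when the one before it is completed fails the run):
1. the clamp arm is swung back over centre and stays open, with the objective still in the nest (value of joint clamp above 1.75 rad and distance between objective and nest below 0.065 m), for 0.2 s.
2. the objective is lifted out of the nest in the fingers (distance between objective and nest above 0.1 m and height (world z) of objective above 0.08 m and contact force between objective and the fingers above 1 N), for 0.2 s.
At the end, for the whole second after the job is handed in: Held still by the fingers alone, front glass facing the camera glass, 70 +- 18 mm from it; front glass and middle within 15 mm sideways and up/down of the view axis, axis within 10 degrees of it; clamp open (over 1.75 rad); bystanders within 20 mm of their start (x of objective in the frame of camera between 0.075 and 0.13 m and y of objective in the frame of camera between -0.015 and 0.015 m and z of objective in the frame of camera between -0.015 and 0.015 m and x of objective_nose in the frame of camera between 0.052 and 0.088 m and y of objective_nose in the frame of camera between -0.015 and 0.015 m and z of objective_nose in the frame of camera between -0.015 and 0.015 m and angle between the x axis of objective and the x axis of camera, either way round below 0.175 rad and height (world z) of objective above 0.12 m and linear speed of objective below 0.02 m/s and angular speed of objective below 0.2 rad/s and contact force between objective and the fingers above 1 N and contact force between objective and nest below 0.1 N and contact force between objective and camera below 0.1 N and contact force between objective and camera_stand below 0.1 N and value of joint clamp above 1.75 rad and distance of each of short_objective, cleaner, slide_box from where it was at the start of the episode below 0.02 m); the arm keeps its last pose, push and grip.
It fails at once if the camera or its stand is bumped (over 3 N) (contact force between camera and anything else above 3 N or contact force between any of the arm, the fingers, objective and camera_stand above 3 N).
It fails at once if the objective is pulled out from under the clamp (value of joint clamp below 1.3 rad and distance of objective from where it was at the start of the episode above 0.03 m).
It fails at once if a bystander is displaced by more than 20 mm (distance of any of short_objective, cleaner, slide_box from where it was at the start of the episode above 0.02 m).
It also fails if it takes over 58 s, if anything falls off the work surface, if the arm or the gripper's body presses on something with over 40 N, if the wrist force passes 120 N, or if a joint passes its speed limit or range.

## Working session

There is one attempt and no reset: what is moved stays moved. The work goes in short steps, Python scripts to look and compute and a tool call to move; the robot and the scene stay as the last step left them, time stands still between calls to the robot, and variables do not carry over. Pictures are saved under pics/ and viewed, and the job is handed in when it is done.

Besides the shell and the picture viewer there is one more tool, called as name(argument=value, ...), one argument or row to a line, values as JSON. jog_arm: Moves the arm, as the interface text tells. Its arguments: {"type":"object","properties":{"targets":{"type":"array"},"squeeze":{"type":"number"}},"required":["targets"]}

```bash
ls; mkdir -p pics; python3 - <<'E'
from bench import *
import cv2,numpy as np
s=get_state()
for k in s: print(k,s[k])
for n in ["scene","top","wrist"]:
    im,d=get_image(n); cv2.imwrite(f"pics/{n}0.png",im[:,:,::-1]); np.save(f"pics/{n}0d.npy",d); np.save(f"pics/{n}0.npy",im)
    print(n,{k:np.round(v,4).tolist() if not isinstance(v,str) else v for k,v in camera_info(n).items()})
E
```

```text
pics
time 0.0
joint_positions [-1.09089983  0.3218262  -0.0701132   1.45167722  0.02264505  1.37078884
 -0.05687833]
qd [ 0.00133373 -0.00095887  0.00212325  0.00110086 -0.00013842  0.00036561
  0.00046194]
joint_torque [ 2.69673028e-04 -4.91286170e+01 -4.03829422e-01 -3.12530816e+01
 -6.39324356e-02  4.36741544e-02  1.95212983e-04]
position [0.29174666 0.58026981 0.24045852]
tool_rot [-0.860805    1.39581808  0.85897914]
ft_force [ 0.36484229 -0.03506297 -0.45103724]
torque [-0.03575034 -0.01364915 -0.01123491]
grip_width 0.9986725819825153
scene {'intrinsics': [[512.3642, 0.0, 280.0916], [0.0, 512.3642, 218.9446], [0.0, 0.0, 1.0]], 'world_from_camera': [[0.6782, -0.4788, 0.5575, 1.2933], [0.7346, 0.4235, -0.53, -0.6666], [0.0177, 0.769, 0.639, 0.9446], [0.0, 0.0, 0.0, 1.0]]}
top {'intrinsics': [[444.6988, 0.0, 279.9662], [0.0, 444.6988, 212.2406], [0.0, 0.0, 1.0]], 'world_from_camera': [[-0.0082, 0.9904, -0.138, 0.4847], [-0.9999, -0.0101, -0.0129, -0.0503], [-0.0142, 0.1378, 0.9904, 1.1291], [0.0, 0.0, 0.0, 1.0]]}
wrist {'intrinsics': [[365.3074, 0.0, 284.5871], [0.0, 365.3074, 205.0473], [0.0, 0.0, 1.0]], 'mount': [[-0.0001, 0.2536, -0.9673, -0.1426], [0.001, 0.9673, 0.2536, 0.0698], [1.0, -0.001, -0.0004, 0.0001], [0.0, 0.0, 0.0, 1.0]]}
```

View pics/scene0.png

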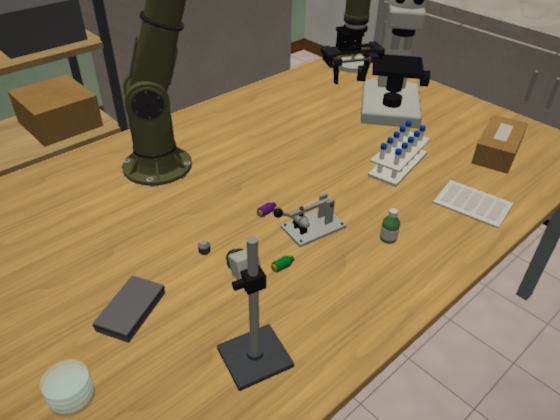

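View pics/top0.png

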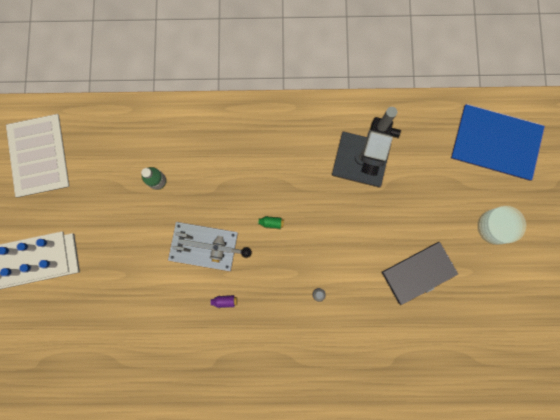

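View pics/wrist0.png

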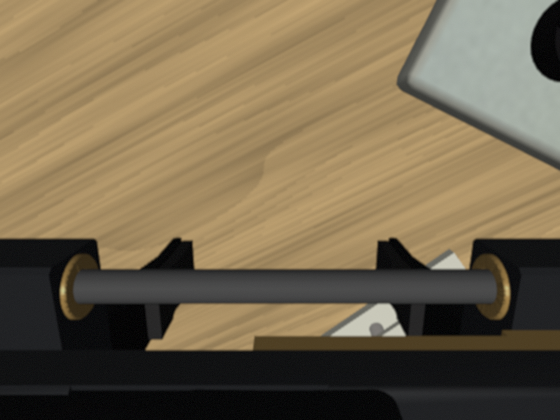

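```bash
python3 - <<'E'
import cv2,numpy as np
t=cv2.imread("pics/top0.png"); s=cv2.imread("pics/scene0.png")
a=cv2.resize(t[210:310,160:290],None,fx=4.5,fy=4.5,interpolation=cv2.INTER_CUBIC)
b=cv2.resize(t[100:195,320:410],None,fx=5,fy=5,interpolation=cv2.INTER_CUBIC)
c=cv2.resize(s[180:300,210:360],None,fx=5,fy=5,interpolation=cv2.INTER_CUBIC)
for n,i in zip("abc",(a,b,c)): cv2.imwrite(f"pics/crop_{n}.png",i)
E
```

```text
(no output)
```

View pics/crop_a.png

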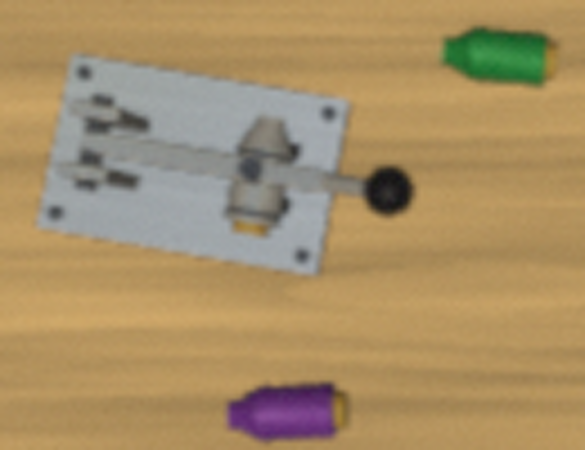

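View pics/crop_b.png

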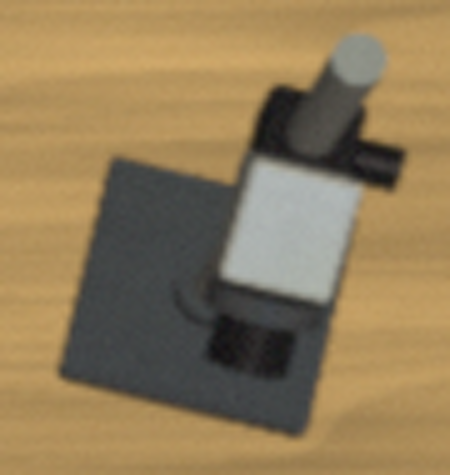

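View pics/crop_c.png

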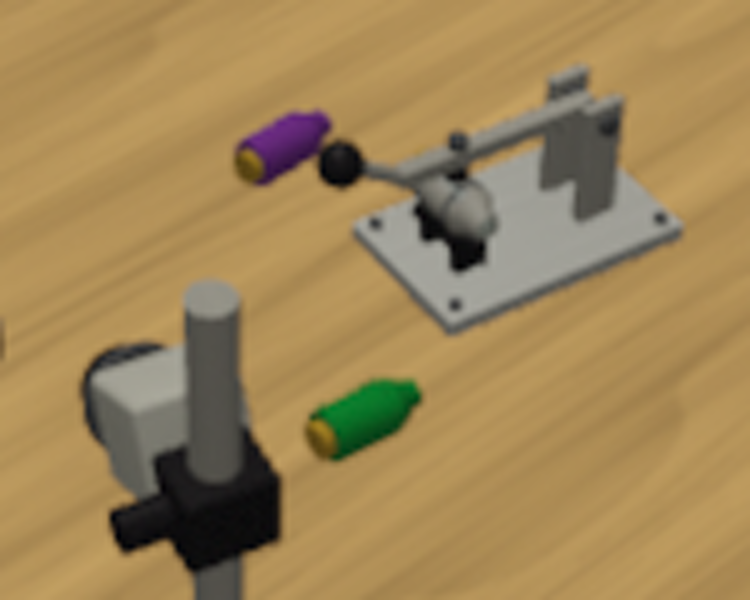

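```bash
cat > h.py <<'E'
import numpy as np,cv2
from bench import *
from scipy.spatial.transform import Rotation as R
def ray(ci,px,T=None):
    K=np.array(ci["intrinsics"]);T=np.array(ci["world_from_camera"]) if T is None else T
    px=np.atleast_2d(px).astype(float)
    d=np.stack([(px[:,0]-K[0,2])/K[0,0],-(px[:,1]-K[1,2])/K[1,1],-np.ones(len(px))],1)
    return T[:3,3],d@T[:3,:3].T
def onz(ci,px,z,T=None):
    o,d=ray(ci,px,T); return o+d*((z-o[2])/d[:,2])[:,None]
def cloud(ci,dep,T=None):
    h,w=dep.shape; u,v=np.meshgrid(np.arange(w),np.arange(h))
    o,d=ray(ci,np.stack([u.ravel(),v.ravel()],1),T)
    return (o+d*dep.reshape(-1,1)).reshape(h,w,3)
def proj(ci,P,T=None):
    K=np.array(ci["intrinsics"]);T=np.array(ci["world_from_camera"]) if T is None else T
    p=(np.atleast_2d(P)-T[:3,3])@T[:3,:3]
    return np.stack([K[0,0]*p[:,0]/-p[:,2]+K[0,2],-K[1,1]*p[:,1]/-p[:,2]+K[1,2]],1)
E
python3 - <<'E'
from h import *
np.set_printoptions(precision=4,suppress=True)
ct=camera_info("top");cs=camera_info("scene")
im=np.load("pics/top0.npy");dt=np.load("pics/top0d.npy");C=cloud(ct,dt)
c=np.array([[75,55],[350,98],[318,275],[38,228]])/4.5+[160,210]-.4
P=onz(ct,c,.012);print("nest corners",P, np.linalg.norm(np.diff(P,axis=0),axis=1),P.mean(0))
# stand
c=np.array([[115,158],[300,436],[62,375]])/5+[320,100]-.4
S=onz(ct,c,.016);print("stand",S,np.linalg.norm(S[0]-S[2]),np.linalg.norm(S[1]-S[2]),(S[0]+S[1])/2)
# knob
for n,ci,roi in(("top",ct,(238,240,256,262)),("scene",cs,(270,205,285,220))):
    i=np.load(f"pics/{n}0.npy");x0,y0,x1,y1=roi
    m=np.zeros(i.shape[:2],np.uint8);m[y0:y1,x0:x1]=(i[y0:y1,x0:x1].max(2)<60)
    k,l,st,ce=cv2.connectedComponentsWithStats(m); j=1+st[1:,4].argmax();print(n,st[j],ce[j],"z.105",onz(ci,ce[j],.105))
    CC=cloud(ci,np.load(f"pics/{n}0d.npy")); print(np.median(CC[l==j],0))
# box top
for p in [(378,146),(370,170),(366,170),(390,113),(374,150),(217,255)]: print(p,C[p[1],p[0]],dt[p[1],p[0]])
m=(C[...,2]>.15)&(C[...,0]>.3)&(np.abs(C[...,1]+.25)<.15)
print(m.sum(), C[m].min(0),C[m].max(0))
# bystanders
for n,z,lo in (("short",.036,(319,295)),("cleaner",.1,(147,172))): print(n,onz(ct,lo,z),C[lo[1],lo[0]])
E
```

```text
nest corners [[0.6185 0.2277 0.012 ]
 [0.5927 0.0723 0.012 ]
 [0.4943 0.0895 0.012 ]
 [0.5216 0.246  0.012 ]] [0.1575 0.0998 0.1588] [0.5568 0.1589 0.012 ]
stand [[ 0.8499 -0.1996  0.016 ]
 [ 0.7024 -0.2893  0.016 ]
 [ 0.7355 -0.1694  0.016 ]] 0.11832107380290331 0.12437521316839492 [ 0.7762 -0.2444  0.016 ]
top [241 248  10   9  69] [245.8986 251.942 ] z.105 [[0.536  0.0422 0.105 ]]
[0.5354 0.0409 0.1147]
scene [274 209   9   8  61] [277.8197 212.4262] z.105 [[0.5374 0.0434 0.105 ]]
[0.543  0.038  0.1111]
(378, 146) [ 0.7344 -0.2342  0.2729] 0.8800168
(370, 170) [ 0.6924 -0.2219  0.2456] 0.90139365
(366, 170) [ 0.6927 -0.214   0.2448] 0.902361
(390, 113) [ 0.7746 -0.2425  0.347 ] 0.81207573
(374, 150) [ 0.7272 -0.2266  0.2697] 0.882323
(217, 255) [0.5313 0.1146 0.0671] 1.0603628
1501 [ 0.6826 -0.2849  0.2262] [ 0.7977 -0.2036  0.3495]
short [[ 0.4342 -0.1287  0.036 ]] [ 0.4339 -0.129   0.0309]
cleaner [[0.7279 0.2784 0.1   ]] [0.7273 0.2776 0.1025]
```

```bash
python3 - <<'E'
from h import *
np.set_printoptions(precision=4,suppress=True)
ct=camera_info("top");cs=camera_info("scene")
im=np.load("pics/top0.npy");C=cloud(ct,np.load("pics/top0d.npy"))
d=np.array([-.9655,.26,0]);d/=np.linalg.norm(d);z=np.array([0,0,1.]);c,s=np.cos(np.radians(25)),np.sin(np.radians(25))
X=c*d-s*z;Z=s*d+c*z;Y=np.cross(Z,X);g=np.array([.688,-.2203,.225])
hsv=cv2.cvtColor(im,cv2.COLOR_RGB2HSV)
reg=np.zeros(im.shape[:2],bool);reg[125:180,355:405]=True
box=reg&(hsv[...,2]>140)&(hsv[...,1]<40)
L=(C-g)@np.stack([X,Y,Z],1)
tube=reg&(hsv[...,2]<50)&(L[...,2]>-.05)&(L[...,0]>-.045)&(C[...,2]>.1)
for n,m in(("box",box),("tube",tube)):
    q=L[m];print(n,m.sum(),np.percentile(q,[1,50,99],axis=0))
    print(cv2.minAreaRect(np.argwhere(m)[:,::-1].astype(np.float32)))
q=L[box];A=np.c_[q[:,:2],np.ones(len(q))];print("box plane z=",np.linalg.lstsq(A,q[:,2],rcond=None)[0])
# scene side
Cs=cloud(cs,np.load("pics/scene0d.npy"));ims=np.load("pics/scene0.npy");Ls=(Cs-g)@np.stack([X,Y,Z],1)
m=(np.abs(Ls)<[.11,.06,.06]).all(2);h=cv2.cvtColor(ims,cv2.COLOR_RGB2HSV)
for n,mm in(("all",m),("white",m&(h[...,2]>120)&(h[...,1]<40)),):
    print(n,mm.sum(),np.percentile(Ls[mm],[1,50,99],axis=0))
# draw prediction
def draw(im,ci,f):
    im=im[:,:,::-1].copy()
    W=g+np.array([[x,y*.023,zz*.023] for x in(-.085,-.03) for y in(-1,1) for zz in(-1,1)])@np.stack([X,Y,Z])
    a=np.linspace(0,6.28,40);W2=g+np.array([[x,.017*np.cos(t),.017*np.sin(t)] for x in (0,) for t in a]+[[x,0,0] for x in(0,.07,.134)])@np.stack([X,Y,Z])
    im=cv2.resize(im,None,fx=6,fy=6,interpolation=cv2.INTER_CUBIC)
    for P,col in((W,(0,0,255)),(W2,(0,255,0))):
        for p in proj(ci,P): cv2.circle(im,tuple(np.int32((p+.5)*6)),2,col,-1)
    return im
o=draw(im,ct,6)[100*6:195*6,330*6:410*6];cv2.imwrite("pics/d1.png",o)
o=draw(ims,cs,6)[235*6:330*6,200*6:290*6];cv2.imwrite("pics/d2.png",o)
E
```

```text
box 528 [[-0.0876 -0.02    0.0192]
 [-0.0649  0.0011  0.023 ]
 [-0.0415  0.0224  0.0267]]
((378.02545166015625, 145.71337890625), (22.00897216796875, 24.83063316345215), 16.389541625976562)
tube 170 [[-0.0355 -0.0217  0.0035]
 [-0.0153 -0.0024  0.0141]
 [-0.0042  0.0164  0.0199]]
((368.9411926269531, 165.73529052734375), (18.675243377685547, 16.00735092163086), 14.03624439239502)
box plane z= [-0.7463 -1.1316 -0.0232]
all 877 [[-0.1095 -0.0199 -0.0575]
 [-0.089   0.015  -0.0003]
 [-0.0098  0.0391  0.0244]]
white 220 [[-0.0927 -0.009   0.0052]
 [-0.0779  0.0114  0.0226]
 [-0.0447  0.0218  0.0246]]
```

View pics/d1.png

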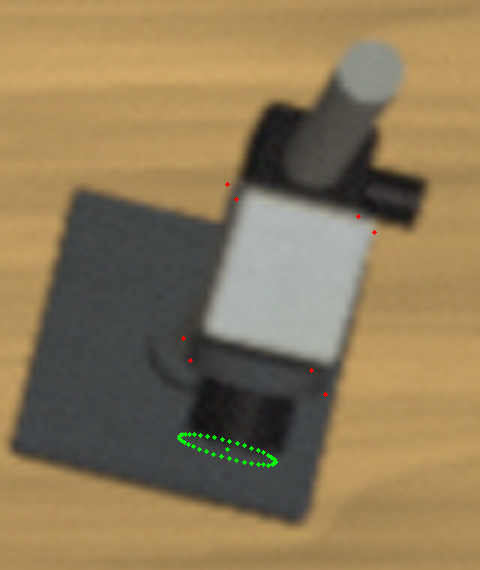

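View pics/d2.png

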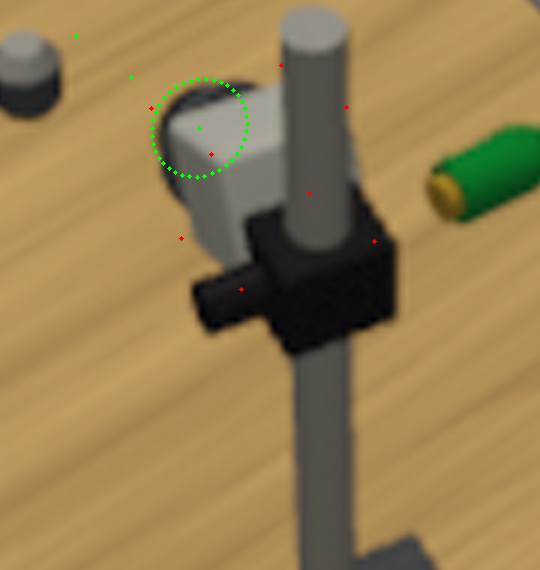

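```bash
cat > cam.py <<'E'
from h import *
d=np.array([-.9655,.26,0]);d/=np.linalg.norm(d);z=np.array([0,0,1.]);c,s=np.cos(np.radians(25)),np.sin(np.radians(25))
X=c*d-s*z;Z=s*d+c*z;Y=np.cross(Z,X);g=np.array([.688,-.2203,.225])-.004*X
def draw(im,ci,f,T=None):
    im=im[:,:,::-1].copy()
    W=g+np.array([[x,y*.023,zz*.023] for x in(-.085,-.04) for y in(-1,1) for zz in(-1,1)])@np.stack([X,Y,Z])
    a=np.linspace(0,6.28,40);W2=g+np.array([[x,.017*np.cos(t),.017*np.sin(t)] for x in (0,) for t in a]+[[x,0,0] for x in(0,.07,.134)])@np.stack([X,Y,Z])
    im=cv2.resize(im,None,fx=f,fy=f,interpolation=cv2.INTER_CUBIC)
    for P,col in((W,(0,0,255)),(W2,(0,255,0))):
        for p in proj(ci,P,T): cv2.circle(im,tuple(np.int32((p+.5)*f)),2,col,-1)
    return im
E
python3 - <<'E'
from cam import *
print(g)
o=draw(np.load("pics/top0.npy"),camera_info("top"),6)[120*6:185*6,345*6:410*6]
o2=draw(np.load("pics/scene0.npy"),camera_info("scene"),6)[235*6:300*6,210*6:275*6]
cv2.imwrite("pics/d3.png",np.hstack([o,o2]))
E
```

```text
[ 0.69150053 -0.22124266  0.22669047]
```

View pics/d3.png

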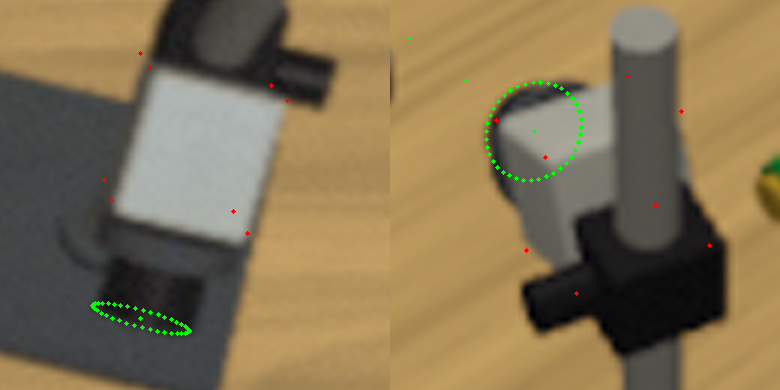

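```bash
python3 - <<'E'
from cam import *
np.set_printoptions(precision=4,suppress=True)
M=np.stack([X,Y,Z],1)
Cs=cloud(camera_info("scene"),np.load("pics/scene0d.npy"));L=(Cs-g)@M
for p in [(229,257),(239,261),(240,264),(235,258),(243,256),(246,252),(234,268),(238,270)]: print(p,L[p[1],p[0]])
im=np.load("pics/scene0.npy");print(L[245:275,238][:,:],im[245:275,238].max(1))
Ct=cloud(camera_info("top"),np.load("pics/top0d.npy"));L=(Ct-g)@M
print("top")
im=np.load("pics/top0.npy")
for k in range(125,178): 
    u=int(round(378.5-(k-146)*.32)); print(k,u,L[k,u],Ct[k,u,2],im[k,u])
E
```

```text
(229, 257) [-0.0453  0.0222  0.019 ]
(239, 261) [-0.0853  0.0167  0.0205]
(240, 264) [-0.0869  0.0165  0.0148]
(235, 258) [-0.073   0.0192  0.0238]
(243, 256) [-0.0754  0.004   0.0234]
(246, 252) [-0.0583 -0.0089  0.0225]
(234, 268) [-0.0604  0.0217  0.0004]
(238, 270) [-0.0826  0.0215  0.0031]
[[ 0.3281 -0.1153 -0.0978]
 [ 0.3216 -0.1127 -0.0982]
 [ 0.3176 -0.1109 -0.0995]
 [-0.0267 -0.0048  0.0238]
 [-0.0334 -0.0023  0.0243]
 [-0.031  -0.0026  0.0214]
 [-0.0402  0.0006  0.0229]
 [-0.0457  0.0027  0.023 ]
 [-0.0521  0.0051  0.0234]
 [-0.0585  0.0075  0.0239]
 [-0.0612  0.0087  0.0231]
 [-0.0648  0.0102  0.0225]
 [-0.0738  0.0134  0.0241]
 [-0.0775  0.0149  0.0237]
 [-0.0833  0.0171  0.024 ]
 [-0.0832  0.0175  0.0221]
 [-0.0885  0.0195  0.0223]
 [-0.0869  0.0194  0.0198]
 [-0.0848  0.0192  0.0171]
 [-0.0855  0.0199  0.0156]
 [-0.0835  0.0197  0.0129]
 [-0.088   0.0214  0.0128]
 [-0.0831  0.0204  0.0089]
 [-0.0837  0.021   0.0073]
 [-0.0836  0.0214  0.0054]
 [-0.0826  0.0215  0.0031]
 [-0.085   0.0226  0.0022]
 [-0.0839  0.0227 -0.0001]
 [-0.0814  0.0224 -0.0031]
 [-0.0797  0.0223 -0.
[... 2925 characters left out ...]
[-0.0157  0.0027  0.0158] 0.24761322332261326 [43 42 40]
168 371 [-0.013   0.0015  0.0141] 0.2449835321798446 [45 42 42]
169 371 [-0.0113  0.0019  0.0162] 0.2461549596450372 [46 45 44]
170 371 [-0.0096  0.0022  0.0178] 0.2469366910558134 [43 40 40]
171 370 [-0.007  0.001  0.017] 0.24507829978433393 [43 40 38]
172 370 [-0.0049  0.0017  0.0161] 0.243312322295118 [42 42 43]
173 370 [-0.003   0.0022  0.0164] 0.24279112383954782 [47 45 46]
174 370 [-0.0007  0.0029  0.015 ] 0.24063835639378983 [49 46 50]
175 369 [ 0.0418  0.0295 -0.2088] 0.019815426638640776 [64 66 66]
176 369 [ 0.0453  0.0309 -0.2147] 0.01299613702728819 [66 68 72]
177 369 [ 0.0471  0.0312 -0.211 ] 0.015536376492286452 [68 70 72]
```

```bash
cat > nest.py <<'E'
from cam import *
ny=np.array([.0266,.1559,0]);ny/=np.linalg.norm(ny);nx=np.array([ny[1],-ny[0],0]);nz=np.array([0,0,1.])
knob=np.array([.5367,.0428,.105]);org=knob-[0,0,.105]+.075*ny;piv=org+.085*ny+.08*nz
def plan(tx,tz,p,verbose=1):
    "from current measured pose to TCP p with tool x=tx, tool z=tz: rotvec deg in tool axes, shift cm in tool axes"
    s=get_state();Rc=R.from_rotvec(s["tool_rot"]);Rt=R.from_matrix(np.stack([tx,np.cross(tz,tx),tz],1))
    w=np.degrees((Rc.inv()*Rt).as_rotvec());dp=np.array(p)-s["position"]
    print("turn",w.round(2),"norm",np.linalg.norm(w).round(1),"shift tool cm now",(Rc.inv().apply(dp)*100).round(2),"shift in target axes",(Rt.inv().apply(dp)*100).round(2))
E
python3 - <<'E'
from nest import *
np.set_printoptions(precision=4,suppress=True)
s=get_state();print(R.from_rotvec(s["tool_rot"]).as_matrix());print(nx,ny,org,piv)
for sg in (1,-1): plan(-nz,sg*nx,knob+.1*nz)
plan(-nz,ny,knob);print(g+.102*X,X)
E
```

```text
[[-0.0006 -0.8935  0.4491]
 [-0.0013  0.4491  0.8935]
 [-1.     -0.0001 -0.0014]]
[ 0.9858 -0.1682  0.    ] [0.1682 0.9858 0.    ] [0.5493 0.1167 0.    ] [0.5636 0.2005 0.08  ]
turn [73.   -0.07  0.06] norm 73.0 shift tool cm now [  3.63 -46.02 -37.03] shift in target axes [  3.57 -48.87  33.18]
turn [-107.     -0.06   -0.07] norm 107.0 shift tool cm now [  3.63 -46.02 -37.03] shift in target axes [  3.57  48.87 -33.18]
turn [-17.    -0.08  -0.01] norm 17.0 shift tool cm now [ 13.63 -46.02 -37.02] shift in target axes [ 13.57 -33.18 -48.87]
[ 0.6022 -0.1972  0.1836] [-0.8751  0.2357 -0.4226]
```

```bash
cat >> nest.py <<'E'
def rows(tx,tz,p,n,jaw,start=None):
    "print n rows in tool axes from current pose"
    s=get_state();Rc=R.from_rotvec(s["tool_rot"]);pc=s["position"]
    if start is not None: Rc,pc=start
    Rt=R.from_matrix(np.stack([tx,np.cross(tz,tx),tz],1));w=(Rc.inv()*Rt).as_rotvec()
    dp=(np.array(p)-pc)/n;q=Rc
    for i in range(n):
        sh=q.inv().apply(dp)*100; print([*np.degrees(w/n).round(1).tolist(),*sh.round(2).tolist(),jaw]);q=q*R.from_rotvec(w/n)
    return Rt,np.array(p)
E
python3 -c "
from nest import *
rows(-nz,nx,knob+.12*nz,12,8)"
```

```text
[6.1, -0.0, 0.0, 0.14, -3.84, -3.09, 8]
[6.1, -0.0, 0.0, 0.14, -4.14, -2.66, 8]
[6.1, -0.0, 0.0, 0.13, -4.4, -2.21, 8]
[6.1, -0.0, 0.0, 0.13, -4.61, -1.73, 8]
[6.1, -0.0, 0.0, 0.13, -4.77, -1.23, 8]
[6.1, -0.0, 0.0, 0.13, -4.87, -0.72, 8]
[6.1, -0.0, 0.0, 0.13, -4.92, -0.2, 8]
[6.1, -0.0, 0.0, 0.13, -4.91, 0.32, 8]
[6.1, -0.0, 0.0, 0.13, -4.85, 0.84, 8]
[6.1, -0.0, 0.0, 0.13, -4.73, 1.35, 8]
[6.1, -0.0, 0.0, 0.13, -4.56, 1.84, 8]
[6.1, -0.0, 0.0, 0.13, -4.34, 2.32, 8]
```

Candidates for the objective in the top view: the steel one with the brass thread in the nest (217,248), the green look-alike (271,222), the purple look-alike (224,301) and the short spare (319,295). By the description it is the steel one under the arm, with its nose up in the picture (world +x). The close crop confirms it. The knob is at (246,252).

jog_arm(
  targets=[
    [6.1,0,0,0.1,-3.8,-3.1,8],
    [6.1,0,0,0.1,-4.1,-2.7,8],
    [6.1,0,0,0.1,-4.4,-2.2,8],
    [6.1,0,0,0.1,-4.6,-1.7,8],
    [6.1,0,0,0.1,-4.8,-1.2,8],
    [6.1,0,0,0.1,-4.9,-0.7,8],
    [6.1,0,0,0.1,-4.9,-0.2,8],
    [6.1,0,0,0.1,-4.9,0.3,8],
    [6.1,0,0,0.1,-4.8,0.8,8],
    [6.1,0,0,0.1,-4.7,1.4,8],
  ],
)

```text
time: 1.4
position: [0.4953, 0.1321, 0.2315]
tool_rot: [-0.029, 1.571, 0.029]
ft_force: [0.8, -0.8, 0.3]
grip_width: 0.921
```

jog_arm(
  targets=[
    [6.1,0,0,0.1,-4.6,1.8,8],
    [6.1,0,0,0.1,-4.3,2.3,8],
    [0,0,0,0,0,0,8],
    [0,0,0,0,0,0,8],
  ],
)

```text
time: 1.9
position: [0.5347, 0.0446, 0.2293]
tool_rot: [0.135, 1.567, -0.134]
ft_force: [0.4, 1.1, -1.3]
grip_width: 0.922
```

```bash
python3 - <<'E'
from nest import *
s=get_state();print(s["joint_positions"].round(3) if hasattr(s["joint_positions"],'round') else s["joint_positions"],s["position"])
plan(-nz,nx,knob)
T=np.eye(4);T[:3,:3]=R.from_rotvec(s["tool_rot"]).as_matrix();T[:3,3]=s["position"]
im,dd=get_image("wrist");ci=camera_info("wrist");T=T@np.array(ci["mount"])
cv2.imwrite("pics/w1.png",im[:,:,::-1])
print(proj(ci,[knob,org+.05*nz,piv],T))
np.savez("pics/w1.npz",im=im,d=dd,T=T)
E
```

```text
[-0.545  0.084  0.439  1.765 -0.038  1.301 -0.269] [0.53467215 0.04459148 0.22925811]
turn [-0.16 -0.05 -0.03] norm 0.2 shift tool cm now [12.43 -0.15  0.24] shift in target axes [12.43 -0.14  0.23]
[[288.50775958 206.15294621]
 [288.02880615 104.22159893]
 [288.42422468 -20.32825977]]
```

View pics/w1.png

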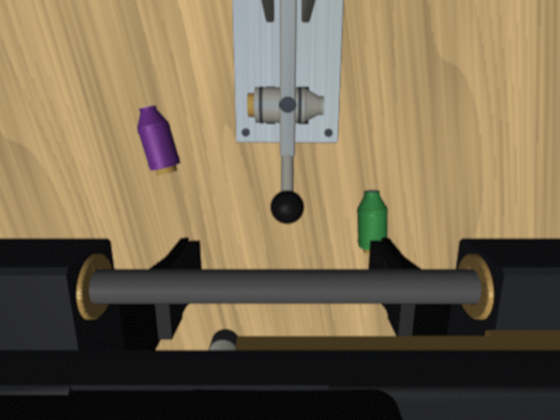

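Wrist view: knob at (287,207) against a predicted (288,206), and the objective at (287,104) against (288,104). Both agree, so I go down and grip the knob.

jog_arm(
  targets=[
    [0,0,0,3.1,-0.1,0.2,5],
    [0,0,0,3.1,0,0,5],
    [0,0,0,3.1,0,0,5],
    [0,0,0,3.1,0,0,5],
    [0,0,0,0,0,0,5],
    [0,0,0,0,0,0,2],
    [0,0,0,0,0,0,2],
    [0,0,0,0,0,0,2],
    [0,0,0,0,0,0,2],
    [0,0,0,0,0,0,2],
  ],
  squeeze=10,
)

```text
time: 3.2
position: [0.5362, 0.043, 0.1062]
tool_rot: [0.136, 1.568, -0.135]
ft_force: [-4.5, 0.2, 5.9]
grip_width: 0.287
```

```bash
python3 - <<'E'
from nest import *
print(get_state()["ft_force"]);plan(-nz,nx,knob)
im,dd=get_image("wrist");cv2.imwrite("pics/w2.png",im[:,:,::-1])
# arc rows
r=np.hypot(.16,.025);a0=np.arctan2(.025,.16);N=20
A=a0+np.linspace(0,2.0,N+1);y=-r*np.cos(A);z=r*np.sin(A)
for i in range(N): print([0,0,0,round(-100*(z[i+1]-z[i]),2),round(100*(y[i+1]-y[i]),2),0,2])
E
```

```text
[-4.51975215  0.19537016  5.85585335]
turn [-0.2  -0.08 -0.04] norm 0.2 shift tool cm now [ 0.12 -0.01  0.05] shift in target axes [ 0.12 -0.01  0.05]
[0, 0, 0, np.float64(-1.58), np.float64(0.33), 0, 2]
[0, 0, 0, np.float64(-1.54), np.float64(0.49), 0, 2]
[0, 0, 0, np.float64(-1.49), np.float64(0.64), 0, 2]
[0, 0, 0, np.float64(-1.42), np.float64(0.78), 0, 2]
[0, 0, 0, np.float64(-1.33), np.float64(0.92), 0, 2]
[0, 0, 0, np.float64(-1.23), np.float64(1.05), 0, 2]
[0, 0, 0, np.float64(-1.12), np.float64(1.17), 0, 2]
[0, 0, 0, np.float64(-1.0), np.float64(1.27), 0, 2]
[0, 0, 0, np.float64(-0.87), np.float64(1.37), 0, 2]
[0, 0, 0, np.float64(-0.73), np.float64(1.45), 0, 2]
[0, 0, 0, np.float64(-0.58), np.float64(1.51), 0, 2]
[0, 0, 0, np.float64(-0.43), np.float64(1.56), 0, 2]
[0, 0, 0, np.float64(-0.27), np.float64(1.6), 0, 2]
[0, 0, 0, np.float64(-0.11), np.float64(1.62), 0, 2]
[0, 0, 0, np.float64(0.06), np.float64(1.62), 0, 2]
[0, 0, 0, np.float64(0.22), np.float64(1.6), 0, 2]
[0, 0, 0, np.float64(0.38), np.float64(1.57), 0, 2]
[0, 0, 0, np.float64(0.53), np.float64(1.53), 0, 2]
[0, 0, 0, np.float64(0.68), np.float64(1.47), 0, 2]
[0, 0, 0, np.float64(0.82), np.float64(1.39), 0, 2]
```

View pics/w2.png

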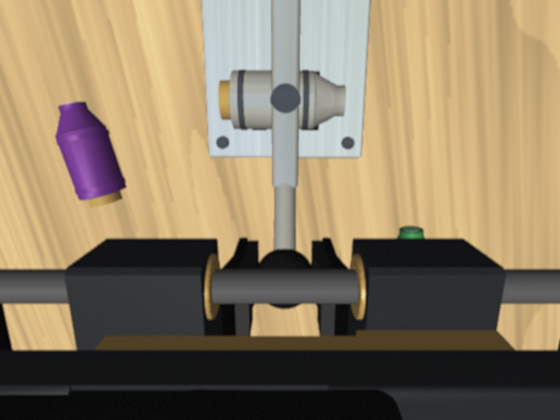

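The knob is in the fingers at (287,280), opening 25 mm. I start the swing.

jog_arm(
  targets=[
    [0,0,0,-1.6,0.3,0,2],
    [0,0,0,-1.5,0.5,0,2],
    [0,0,0,-1.5,0.6,0,2],
    [0,0,0,-1.4,0.8,0,2],
    [0,0,0,-1.3,0.9,0,2],
    [0,0,0,-1.2,1.1,0,2],
    [0,0,0,-1.1,1.2,0,2],
    [0,0,0,-1.0,1.3,0,2],
    [0,0,0,-0.9,1.3,0,2],
    [0,0,0,-0.7,1.4,0,2],
  ],
  squeeze=12,
)

```text
time: 4.5
position: [0.5528, 0.1355, 0.2291]
tool_rot: [0.136, 1.567, -0.136]
ft_force: [-4.9, -0.5, 1.7]
grip_width: 0.287
```

```bash
cat > k.py <<'E'
from nest import *
s=get_state();q=s["position"]-piv
print("force",np.round(s["ft_force"],1),"grip",s["grip_width"]*87,"r",np.hypot(q@ny,q[2]),"angle",np.arctan2(q[2],-(q@ny))-.155,"x",q@nx)
E
python3 k.py
```

```text
force [-4.9 -0.5  1.7] grip 24.98190849718674 r 0.16301877333373124 angle 0.9992902212221497 x 0.0002689167939824884
```

jog_arm(
  targets=[
    [0,0,0,-0.6,1.5,0,2],
    [0,0,0,-0.4,1.6,0,2],
    [0,0,0,-0.3,1.6,0,2],
    [0,0,0,-0.1,1.6,0,2],
    [0,0,0,0.1,1.6,0,2],
    [0,0,0,0.2,1.6,0,2],
    [0,0,0,0.4,1.6,0,2],
    [0,0,0,0.5,1.5,0,2],
    [0,0,0,0.7,1.5,0,2],
    [0,0,0,0.8,1.4,0,2],
  ],
)

```text
time: 5.75
position: [0.5805, 0.2905, 0.2153]
tool_rot: [0.137, 1.564, -0.132]
ft_force: [-0.9, 4.1, 3.1]
grip_width: 0.289
```

```bash
python3 k.py
```

```text
force [-0.9  4.1  3.1] grip 25.106041132520904 r 0.16338430485558325 angle 2.0108269193353374 x 0.0014823932998605568
```

jog_arm(
  targets=[
    [0,0,0,0,0,0,6],
    [0,0,0,0,0,0,6],
    [0,0,0,0,0,0,6],
    [0,0,0,-2.0,0,0,6],
    [0,0,0,-4.0,0,0,6],
    [0,0,0,-4.0,0,0,6],
    [0,0,0,0,0,0,6],
  ],
)

```text
time: 6.62
position: [0.5816, 0.288, 0.3207]
tool_rot: [0.14, 1.559, -0.132]
ft_force: [0.4, 0.0, 0.5]
grip_width: 0.689
```

```bash
python3 - <<'E'
from nest import *
im,d=get_image("top");cv2.imwrite("pics/t2.png",cv2.resize(im[180:320,120:320,::-1],None,fx=3.5,fy=3.5))
im,d=get_image("scene");cv2.imwrite("pics/s2.png",cv2.resize(im[120:300,200:420,::-1],None,fx=3.5,fy=3.5))
up=knob*0+org+.26*nz-.005*nx
Rt,p=rows(-nz,ny,up,10,7.5)
E
```

```text
[-9.0, 0.0, 0.0, 0.56, -1.74, -0.06, 7.5]
[-9.0, 0.0, 0.0, 0.56, -1.71, -0.33, 7.5]
[-9.0, 0.0, 0.0, 0.56, -1.63, -0.59, 7.5]
[-9.0, 0.0, 0.0, 0.56, -1.52, -0.84, 7.5]
[-9.0, 0.0, 0.0, 0.56, -1.37, -1.07, 7.5]
[-9.0, 0.0, 0.0, 0.56, -1.18, -1.27, 7.5]
[-9.0, 0.0, 0.0, 0.56, -0.97, -1.44, 7.5]
[-9.0, 0.0, 0.0, 0.56, -0.73, -1.58, 7.5]
[-9.0, 0.0, 0.0, 0.56, -0.48, -1.67, 7.5]
[-9.0, 0.0, 0.0, 0.56, -0.21, -1.72, 7.5]
```

View pics/s2.png

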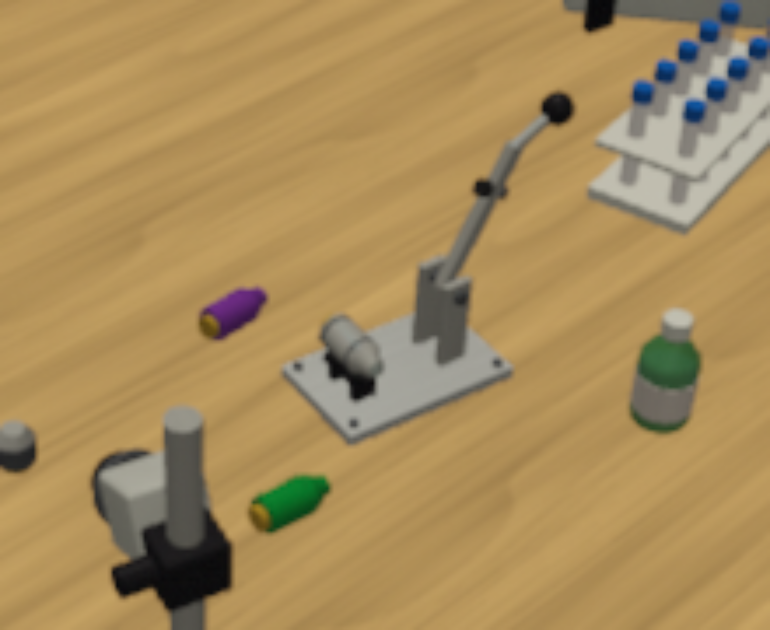

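View pics/t2.png

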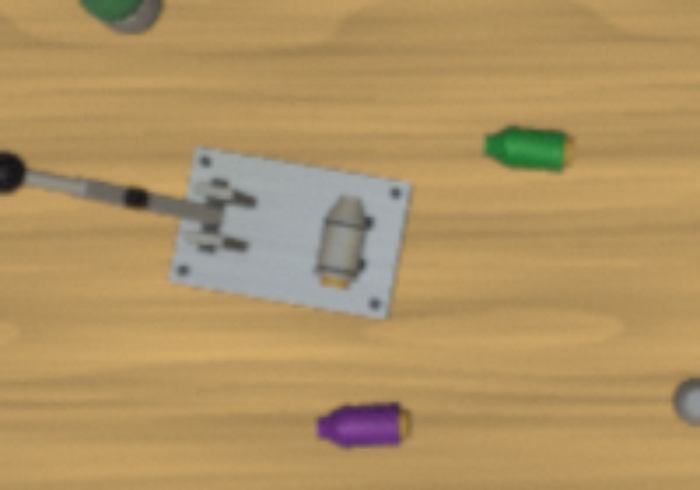

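The scene view shows the clamp open (ball at (557,107) in the crop), the objective still on its saddles (350,345) and the bystanders untouched. Next I turn the gripper above the objective.

jog_arm(
  targets=[
    [-9,0,0,0.5,-1.7,-0.1,7.5],
    [-9,0,0,0.5,-1.7,-0.3,7.5],
    [-9,0,0,0.5,-1.6,-0.6,7.5],
    [-9,0,0,0.5,-1.5,-0.8,7.5],
    [-9,0,0,0.5,-1.4,-1.1,7.5],
    [-9,0,0,0.5,-1.2,-1.3,7.5],
    [-9,0,0,0.5,-1.0,-1.4,7.5],
    [-9,0,0,0.5,-0.7,-1.6,7.5],
    [-9,0,0,0.5,-0.5,-1.7,7.5],
    [-9,0,0,0.5,-0.2,-1.7,7.5],
  ],
)

```text
time: 7.98
position: [0.5429, 0.1173, 0.2632]
tool_rot: [-1.085, 1.286, 1.086]
ft_force: [0.3, -0.3, 0.3]
grip_width: 0.86
```

jog_arm(
  targets=[
    [0,0,0,0,0,0,7.5],
    [0,0,0,0,0,0,7.5],
  ],
)

```text
time: 8.22
position: [0.5436, 0.1191, 0.2643]
tool_rot: [-1.079, 1.287, 1.08]
ft_force: [0.1, 0.4, -0.1]
grip_width: 0.862
```

```bash
cat > look.py <<'E'
from nest import *
import sys
s=get_state();print("J",np.round(s["joint_positions"],2),s["position"].round(4))
T=np.eye(4);T[:3,:3]=R.from_rotvec(s["tool_rot"]).as_matrix();T[:3,3]=s["position"]
im,dd=get_image("wrist");ci=camera_info("wrist");T=T@np.array(ci["mount"])
cv2.imwrite(f"pics/{sys.argv[1]}.png",im[:,:,::-1])
print(proj(ci,[org+.05*nz+.032*nx,org+.05*nz-.032*nx],T).round(1))
np.savez(f"pics/{sys.argv[1]}.npz",im=im,d=dd,T=T)
E
python3 look.py w3; python3 - <<'E'
from nest import *
a=np.radians(8);tx=-np.cos(a)*nz+np.sin(a)*ny;tz=np.cos(a)*ny+np.sin(a)*nz
plan(tx,tz,org+.055*nz-.005*nx)
E
```

```text
J [-0.5   0.11  0.26  1.66 -0.03  1.37  1.16] [0.5436 0.1191 0.2643]
[[283.  218.6]
 [282.6 155.7]]
turn [-0.26 -7.98 -0.  ] norm 8.0 shift tool cm now [20.94 -0.1  -0.17] shift in target axes [20.72 -0.1  -3.08]
```

View pics/w3.png

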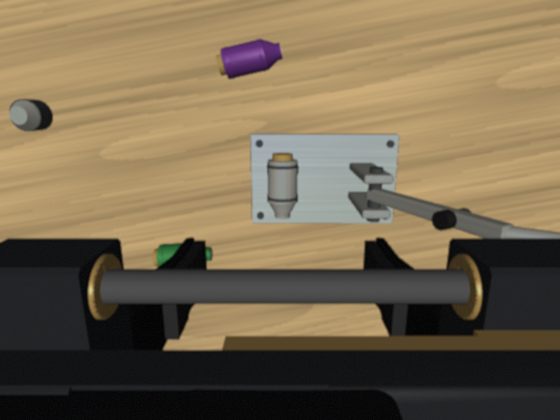

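The objective is where expected: nose at (282,218), thread at (282,154). Next, tilt 8° away from the open arm and go down.

jog_arm(
  targets=[
    [-0.3,-8,0,0,-0.1,-0.2,6],
    [0,0,0,4,0,-0.6,6],
    [0,0,0,4,0,-0.6,6],
    [0,0,0,4,0,-0.5,6],
    [0,0,0,4,0,-0.5,6],
    [0,0,0,0,0,0,6],
    [0,0,0,0,0,0,6],
  ],
)

```text
time: 9.15
position: [0.5457, 0.1173, 0.1046]
tool_rot: [-0.992, 1.171, 1.139]
ft_force: [0.8, -0.3, 0.9]
grip_width: 0.688
```

```bash
python3 look.py w4; python3 - <<'E'
from nest import *
a=np.radians(8);tx=-np.cos(a)*nz+np.sin(a)*ny;tz=np.cos(a)*ny+np.sin(a)*nz
plan(tx,tz,org+.053*nz-.005*nx);print(get_state()["ft_force"])
E
```

```text
J [-0.42  0.21  0.28  1.9  -0.22  1.01  1.36] [0.5457 0.1173 0.1046]
[[271.2 292.5]
 [270.5 187. ]]
turn [0.12 0.08 0.18] norm 0.2 shift tool cm now [ 5.17  0.2  -0.73] shift in target axes [ 5.17  0.18 -0.72]
[-0.28568434 -0.26879044  0.60384568]
```

View pics/w4.png

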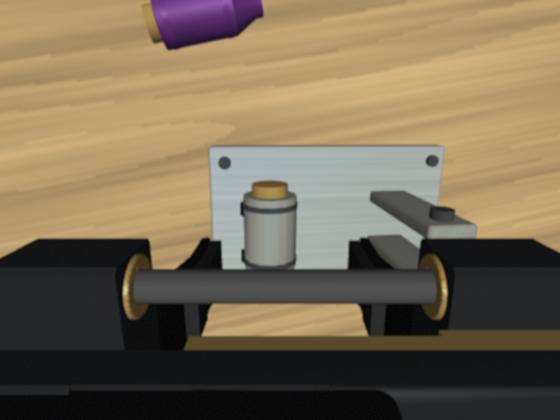

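jog_arm(
  targets=[
    [0,0,0,1.3,0.1,-0.2,6],
    [0,0,0,1.3,0.1,-0.2,6],
    [0,0,0,1.3,0,-0.2,6],
    [0,0,0,1.3,0,-0.1,6],
    [0,0,0,0,0,0,6],
    [0,0,0,0,0,0,6],
  ],
)

```text
time: 9.95
position: [0.5429, 0.1172, 0.0507]
tool_rot: [-0.992, 1.172, 1.14]
ft_force: [0.6, 0.3, 0.4]
grip_width: 0.687
```

jog_arm(
  targets=[
    [0,0,0,0,0,0,2],
    [0,0,0,0,0,0,2],
    [0,0,0,0,0,0,2],
    [0,0,0,0,0,0,2],
    [0,0,0,0,0,0,2],
    [0,0,0,0,0,0,2],
  ],
  squeeze=20,
)

```text
time: 10.7
position: [0.5426, 0.1157, 0.0508]
tool_rot: [-0.992, 1.174, 1.139]
ft_force: [-1.7, -5.6, 5.0]
grip_width: 0.352
```

```bash
python3 look.py w5; python3 - <<'E'
from nest import *
s=get_state();print(s["ft_force"],s["grip_width"]*87);Rc=R.from_rotvec(s["tool_rot"])
print("obj centre in tool",Rc.inv().apply(org+.05*nz-s["position"]),"nose axis in tool",Rc.inv().apply(nx))
E
```

```text
J [-0.41  0.27  0.27  1.94 -0.26  0.91  1.4 ] [0.5426 0.1157 0.0508]
[[288.4 354.7]
 [289.1 220.3]]
[-2.59360932 -5.43019072  4.92851358] 30.557571725451705
obj centre in tool [ 0.00110015 -0.00641159  0.00200875] nose axis in tool [ 1.52165288e-04 -9.99999272e-01 -1.19741041e-03]
```

View pics/w5.png

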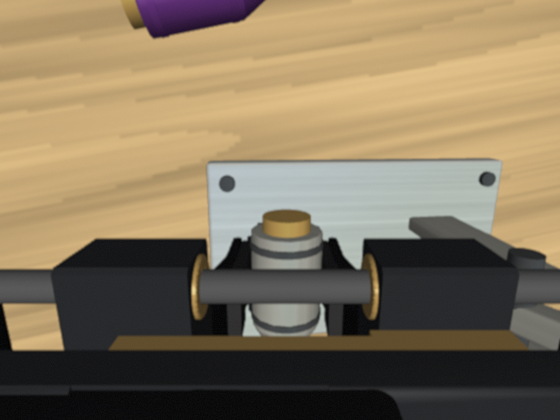

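Gripped at 30.6 mm opening, with the thread end seen at (287,222). I lift straight up.

jog_arm(
  targets=[
    [0,0,0,0,0,0,2],
    [0,0,0,-1,0,0.1,2],
    [0,0,0,-2,0,0.3,2],
    [0,0,0,-3,0,0.4,2],
    [0,0,0,-3,0,0.4,2],
    [0,0,0,-3,0,0.4,2],
    [0,0,0,-3,0,0.4,2],
    [0,0,0,-3,0,0.4,2],
    [0,0,0,-2,0,0.3,2],
    [0,0,0,0,0,0,2],
  ],
  squeeze=30,
)

```text
time: 12.0
position: [0.5433, 0.1173, 0.2542]
tool_rot: [-0.992, 1.168, 1.14]
ft_force: [-0.1, 0.1, -2.7]
grip_width: 0.334
```

```bash
python3 look.py w6; cat > tgt.py <<'E'
from nest import *
ox=-X                      # objective axis
off=np.array([.001,-.0064,0])
# tool y = -ox ; roll: keep tool z level (camera Y axis)
ty=X; tz=Y if Y@ny>0 else -Y; tx=np.cross(ty,tz)
Rt=np.stack([tx,ty,tz],1)
def goal(dist=.102): return g+dist*X-Rt@off
E
python3 - <<'E'
from tgt import *
np.set_printoptions(precision=3,suppress=True)
print(Rt,goal());plan(tx,tz,goal());plan(tx,tz,goal(.142))
s=get_state();print(s["grip_width"]*87,s["ft_force"])
a=rows(tx,tz,goal(.142)+[0,0,.0],10,2)
E
```

```text
J [-0.45  0.08  0.28  1.73 -0.16  1.3   1.28] [0.5433 0.1173 0.2542]
[[255.3 221.3]
 [254.2 156.5]]
[[ 0.408 -0.875  0.26 ]
 [-0.11   0.236  0.966]
 [-0.906 -0.423 -0.   ]] [ 0.596 -0.196  0.182]
turn [  3.67   9.15 -25.26] norm 27.1 shift tool cm now [  2.82 -10.47 -30.63] shift in target axes [ 12.05  -9.07 -28.78]
turn [  3.67   9.15 -25.26] norm 27.1 shift tool cm now [  4.54  -6.86 -30.52] shift in target axes [ 12.05  -5.07 -28.78]
29.025779877914243 [-0.261  0.255 -1.818]
[0.4, 0.9, -2.5, 0.45, -0.69, -3.05, 2]
[0.4, 0.9, -2.5, 0.53, -0.68, -3.04, 2]
[0.4, 0.9, -2.5, 0.61, -0.68, -3.03, 2]
[0.4, 0.9, -2.5, 0.69, -0.67, -3.01, 2]
[0.4, 0.9, -2.5, 0.77, -0.66, -3.0, 2]
[0.4, 0.9, -2.5, 0.84, -0.64, -2.98, 2]
[0.4, 0.9, -2.5, 0.92, -0.62, -2.96, 2]
[0.4, 0.9, -2.5, 0.99, -0.6, -2.94, 2]
[0.4, 0.9, -2.5, 1.06, -0.57, -2.92, 2]
[0.4, 0.9, -2.5, 1.14, -0.54, -2.9, 2]
```

View pics/w6.png

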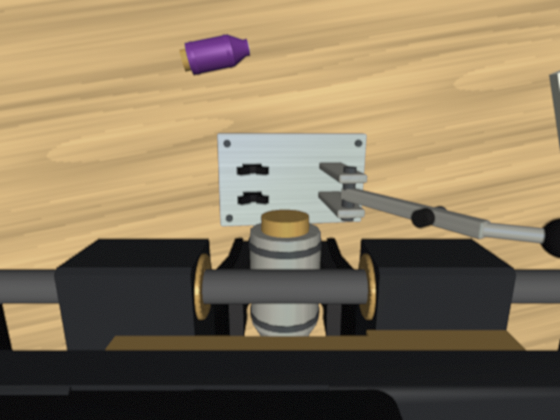

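The objective is out of the nest and sits in the fingers as before (thread at (286,222)). The empty saddles show at (253,170) and (253,198). I go to a standoff 4 cm short of the target along the view axis.

jog_arm(
  targets=[
    [0.4,0.9,-2.5,0.4,-0.7,-3.0,2],
    [0.4,0.9,-2.5,0.5,-0.7,-3.0,2],
    [0.4,0.9,-2.5,0.6,-0.7,-3.0,2],
    [0.4,0.9,-2.5,0.7,-0.7,-3.0,2],
    [0.4,0.9,-2.5,0.8,-0.7,-3.0,2],
    [0.4,0.9,-2.5,0.8,-0.6,-3.0,2],
    [0.4,0.9,-2.5,0.9,-0.6,-3.0,2],
    [0.4,0.9,-2.5,1.0,-0.6,-2.9,2],
    [0.4,0.9,-2.5,1.0,-0.6,-2.9,2],
    [0.4,0.9,-2.5,1.0,-0.5,-2.9,2],
  ],
)

```text
time: 13.3
position: [0.5589, -0.186, 0.1652]
tool_rot: [-1.226, 1.044, 0.682]
ft_force: [-0.5, -0.5, -2.1]
grip_width: 0.334
```

jog_arm(
  targets=[
    [0,0,0,0,0,0,2],
    [0,0,0,0,0,0,2],
  ],
)

```text
time: 13.55
position: [0.5596, -0.1847, 0.1664]
tool_rot: [-1.226, 1.043, 0.683]
ft_force: [0.2, 0.1, -1.9]
grip_width: 0.338
```

```bash
python3 - <<'E'
from tgt import *
np.set_printoptions(precision=3,suppress=True)
plan(tx,tz,goal())
s=get_state();print(s["grip_width"]*87,s["ft_force"],s["joint_positions"])
for n in("top","scene","wrist"):
    im,d=get_image(n);np.savez(f"pics/{n}7.npz",im=im,d=d);cv2.imwrite(f"pics/{n}7.png",im[:,:,::-1])
E
```

```text
turn [-0.31  0.02 -0.44] norm 0.5 shift tool cm now [ 0.19 -4.11 -0.07] shift in target axes [ 0.22 -4.11 -0.1 ]
29.38875824379433 [ 0.215  0.098 -1.904] [-0.23  -0.053  0.499  2.087  0.033  0.673  1.555]
```

View pics/scene7.png

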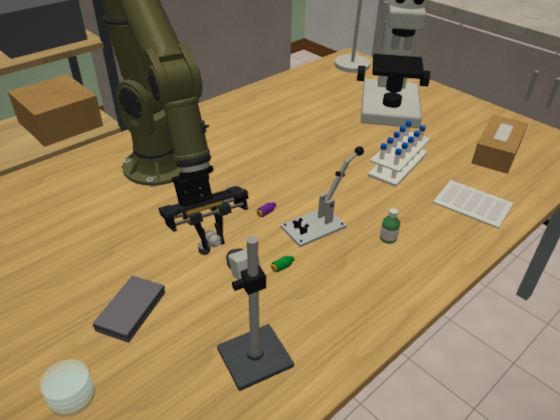

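View pics/top7.png

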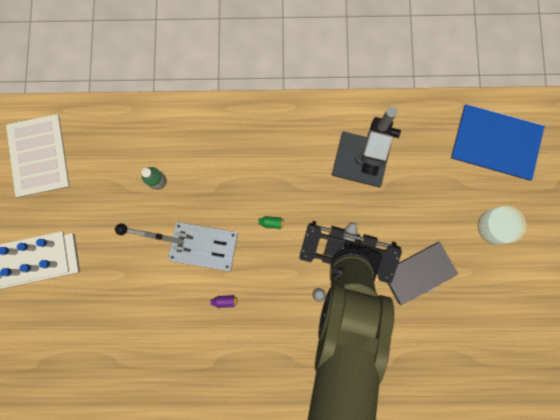

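View pics/wrist7.png

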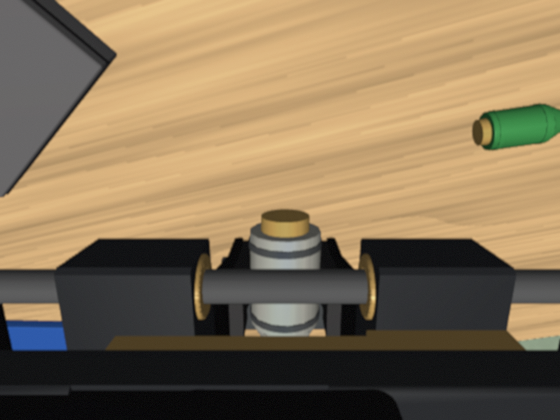

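The views show the objective held with its nose at (352,229) in the top view, pointing at the lens (370,172). The clamp is open, the bystanders are in place, and the gripper is clear of everything. I advance along the axis.

jog_arm(
  targets=[
    [-0.3,0,-0.4,0.2,-0.6,-0.1,2],
    [0,0,0,0,-0.8,0,2],
    [0,0,0,0,-0.8,0,2],
    [0,0,0,0,-0.8,0,2],
    [0,0,0,0,-0.7,0,2],
    [0,0,0,0,-0.4,0,2],
    [0,0,0,0,0,0,2],
    [0,0,0,0,0,0,2],
    [0,0,0,0,0,0,2],
  ],
)

```text
time: 14.82
position: [0.5962, -0.1966, 0.1827]
tool_rot: [-1.234, 1.037, 0.679]
ft_force: [0.7, 0.5, -1.5]
grip_width: 0.337
```

```bash
python3 - <<'E'
from tgt import *
np.set_printoptions(precision=4,suppress=True)
plan(tx,tz,goal())
s=get_state();print(s["grip_width"]*87,s["ft_force"],np.abs(s["qd"]).max())
M=np.stack([X,Y,Z],1);Rc=R.from_rotvec(s["tool_rot"]);print("est nose in cam",(s["position"]+Rc.apply(off+[0,-.032,0])-g)@M)
o=[]
for n,(a,b,c2,d2) in (("top",(330,130,410,250)),("scene",(180,190,290,300))):
    im,d=get_image(n);np.savez(f"pics/{n}8.npz",im=im,d=d);ci=camera_info(n)
    cv2.imwrite(f"pics/{n}8.png",draw(im,ci,5)[b*5:d2*5,a*5:c2*5])
    C=cloud(ci,d);L=(C-g)@M
    m=(np.abs(L[...,1])<.03)&(np.abs(L[...,2])<.03)&(L[...,0]>.03)&(L[...,0]<.16)
    q=L[m];print(n,m.sum());
    for x0 in np.arange(.06,.13,.008):
        k=q[(q[:,0]>=x0)&(q[:,0]<x0+.008)]
        if len(k)>2: print(x0.round(3),len(k),"y",k[:,1].min(),k[:,1].max(),"z",k[:,2].min(),k[:,2].max())
E
```

```text
turn [-0.03 -0.01  0.05] norm 0.1 shift tool cm now [0.08 0.06 0.1 ] shift in target axes [0.08 0.06 0.1 ]
29.35053216435317 [ 0.6701  0.4764 -1.5497] 0.0023094627135094564
est nose in cam [0.0694 0.001  0.0008]
top 149
0.068 27 y -0.0074235171420702975 0.007643640150324384 z -0.002805194848274481 0.01000529636417957
0.076 45 y -0.01103590076532902 0.01064102685380595 z -0.0009946194382828989 0.014691762729919549
0.084 40 y -0.012574029221381141 0.012930014659410018 z -0.0015033438755946503 0.017545063355214635
0.092 14 y -0.008741974307934285 0.022288083519993448 z 0.013335642764935969 0.02984100368698663
0.1 23 y -0.011652122659395721 0.015455422157030814 z 0.0024878206833921293 0.021587803244370495
scene 452
0.06 9 y -0.005579737332684223 0.004223412718864863 z -0.0032260333887754256 0.009168935454296827
0.068 50 y -0.009235068574355531 0.008877437218310684 z -0.008001843781460285 0.010171400011852074
0.076 51 y -0.014342623520394162 0.013958253536906261 z -0.009694430308767262 0.016195353045856592
0.084 45 y -0.014962021860238385 0.026300309044490315 z -0.014021692433535217 0.028066794689932912
0.092 200 y -0.029459235926009176 0.027343950020432935 z -0.017724611515068663 0.02986873983796289
0.1 45 y -0.02054473273693954 0.026916662911677845 z -0.016524943116989554 0.02962872754973398
0.108 37 y -0.017498392482755476 0.02790396111512947 z -0.012430527203945406 0.02847504632261107
0.116 12 y -0.016745575032396307 0.024497722924505683 z -0.01032200993794564 0.02264779592374405
0.124 3 y -0.0056710361739872595 0.0034395999096721304 z 0.014613746652565736 0.015111744372322372
```

View pics/top8.png

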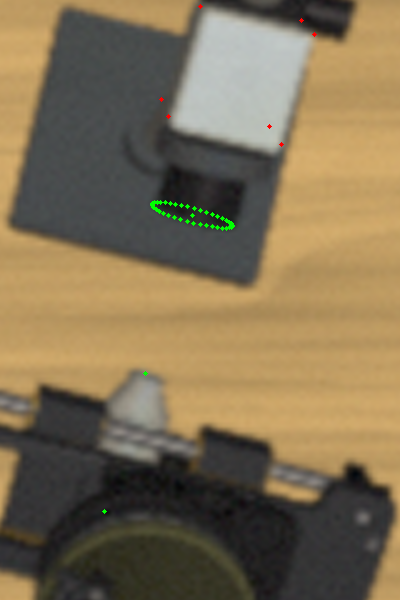

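View pics/scene8.png

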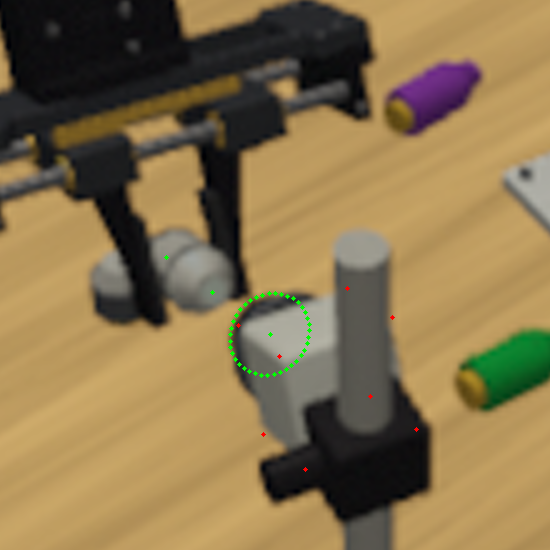

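```bash
python3 - <<'E'
from tgt import *
np.set_printoptions(precision=4,suppress=True)
M=np.stack([X,Y,Z],1);print(Y)
for f,n in (("top0","top"),("top8","top"),("scene0","scene")):
    d=np.load("pics/top0d.npy") if f=="top0" else np.load("pics/scene0d.npy") if f=="scene0" else np.load("pics/top8.npz")["d"]
    C=cloud(camera_info(n),d);L=(C-g)@M
    q=L[(np.abs(L[...,1])<.04)&(L[...,2]>-.01)&(L[...,2]<.04)&(L[...,0]>-.1)&(L[...,0]<.02)]
    for x0 in np.arange(-.085,.01,.008):
        k=q[(q[:,0]>=x0)&(q[:,0]<x0+.008)]
        if len(k)>3:
            i=k[:,2].argsort()[-6:]; print(f,x0.round(3),len(k),"y",k[:,1].min().round(4),k[:,1].max().round(4),"zmax",k[:,2].max().round(4),"y at top",k[i,1].mean().round(4))
E
```

```text
[-0.26   -0.9656  0.    ]
top0 -0.085 119 y -0.0229 0.0345 zmax 0.0262 y at top 0.0044
top0 -0.077 104 y -0.0229 0.0225 zmax 0.027 y at top -0.0027
top0 -0.069 101 y -0.023 0.0231 zmax 0.026 y at top -0.0006
top0 -0.061 100 y -0.023 0.0231 zmax 0.0262 y at top -0.0014
top0 -0.053 100 y -0.023 0.0225 zmax 0.0287 y at top -0.0054
top0 -0.045 98 y -0.023 0.0232 zmax 0.0264 y at top -0.0035
top0 -0.037 85 y -0.0235 0.0223 zmax 0.0274 y at top -0.0043
top0 -0.029 97 y -0.0236 0.0237 zmax 0.0261 y at top -0.0008
top0 -0.021 54 y -0.0159 0.0163 zmax 0.0193 y at top 0.0012
top0 -0.013 64 y -0.0165 0.017 zmax 0.0187 y at top -0.0016
top0 -0.005 48 y -0.0163 0.0165 zmax 0.0189 y at top -0.0009
top8 -0.085 118 y -0.0231 0.0325 zmax 0.0262 y at top -0.0046
top8 -0.077 103 y -0.0232 0.0224 zmax 0.0274 y at top -0.0003
top8 -0.069 102 y -0.0229 0.0233 zmax 0.0268 y at top -0.0042
top8 -0.061 101 y -0.0229 0.023 zmax 0.0268 y at top -0.0016
top8 -0.053 97 y -0.0229 0.0228 zmax 0.0271 y at top -0.0011
top8 -0.045 98 y -0.0229 0.0238 zmax 0.0261 y at top 0.0057
top8 -0.037 90 y -0.0236 0.0226 zmax 0.
[... 174 characters left out ...]
zmax 0.0183 y at top -0.0002
top8 -0.005 48 y -0.0162 0.0163 zmax 0.0192 y at top -0.0006
scene0 -0.085 95 y -0.0248 0.0229 zmax 0.024 y at top 0.0097
scene0 -0.077 35 y -0.0039 0.0227 zmax 0.0241 y at top 0.01
scene0 -0.069 43 y -0.0063 0.0231 zmax 0.0246 y at top 0.0027
scene0 -0.061 49 y -0.009 0.0229 zmax 0.0248 y at top 0.0054
scene0 -0.053 43 y -0.0134 0.0231 zmax 0.0246 y at top 0.0016
scene0 -0.045 27 y -0.0133 0.0221 zmax 0.0234 y at top -0.0041
scene0 -0.037 42 y -0.0176 0.0238 zmax 0.0251 y at top -0.0012
scene0 -0.029 31 y -0.0136 0.023 zmax 0.0243 y at top 0.0005
scene0 -0.013 4 y 0.0045 0.015 zmax 0.0176 y at top 0.0101
scene0 -0.005 9 y 0.0009 0.0137 zmax 0.0175 y at top 0.005
```

By depth, the tube is centred at y 0 mm with its front at x 0, and the nose is centred about 70 mm in front of it. The arm is still, so I hand in.

```bash
python3 -c "
from bench import *
s=get_state();print(s['time'],s['grip_width']*87,max(abs(s['qd'])));print(close_job())"
```

```text
14.925 29.287100402141775 0.0022922104153791575
the job is handed in; nothing more can be done
None
```

I swung the clamp open by its ball knob to its stop. Then I gripped the objective across its barrel, lifted it straight out, and handed in at 14.9 s with it held nose-first on the camera's axis.

**Position:** the robot's measured pose puts the front glass at about x 69, y 1, z 1 mm in the camera frame. The axis is about 0.1° from the estimated view axis. The top and scene depth views agree to within about 2 mm.

**Grip and stillness:** the arm was still. The opening read 29.3 mm on a 30 mm barrel, so the grip was firm; the squeeze was set to 30 N.

**Clamp and bystanders:** in the last wide views, taken just before the final 4 cm approach, the clamp was open. The cleaner, short objective and slide box had not visibly moved, and I did not measure them again at the end.

**One disagreement:** my drawn outline of the camera head was off by a few mm in the top and scene pictures. The depth data put the lens tube centred (y ±16.5 mm) with its front at x = 0, so I trusted the depth.

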